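# Gauge the sign foot's socket and kit the matching spigot

### The job

Find out how deep the blind socket in the grey sign foot is by probing it with the orange-handled depth rod, and leave the rod standing in the socket on its own as proof. Then slide the one spigot whose stem is as long as the socket is deep across the bench, without lifting it, until its flange is wholly on the red patch, upright. Leave the other two spigots and everything else where they are.

Things in the scene. Friction and masses are not known exactly. Their poses are not given: they have to be found in the camera images.
- socket (a point): mouth of the blind socket: centre of the hole, at the level of the top face of the sign foot (a fixed grey block 140 x 140 mm, 80 mm high, with a black rubber skirt and yellow tick marks around the hole); x and y along the foot's sides, z up. The hole is vertical, 18 mm wide with a 1.5 mm chamfer, and has a hard flat floor 30, 45 or 60 mm below the mouth: which one is not told and has to be probed
- rod: depth rod: steel shaft of diameter 14 mm and length 110 mm with a tapered tip (8 mm wide at the end, full width from 5 mm up), black rings 30, 45 and 60 mm above the tip, and on top an orange round handle of diameter 24 mm and height 36 mm (110 to 146 mm above the tip). Origin at the centre of the tip's end face, z up the shaft; loose, about 0.12 kg. It starts upright in the blue stand with its tip 10 mm above the bench, held loosely by a 40 mm deep hole
- stand: fixed blue stand of the rod, 60 x 60 mm, 50 mm high, hole in the middle of its top; origin at the centre of its underside, z up
- patch: red square of thin film stuck on the bench, 140 x 140 mm, 1 mm, no edge to feel (flush, nothing catches on it); origin at its centre on the bench, x and y along its sides
- spigot_30: post spigot for a 30 mm deep socket: a round aluminium flange (diameter 50 mm, 14 mm thick) flat on the bench with an upright steel stem of diameter 16 mm and length 30 mm on top of it (44 mm tall in all); origin at the centre of the underside, z up; loose, about 0.16 kg
- spigot_45: post spigot for a 45 mm deep socket: a round aluminium flange (diameter 50 mm, 14 mm thick) flat on the bench with an upright steel stem of diameter 16 mm and length 45 mm on top of it (59 mm tall in all); origin at the centre of the underside, z up; loose, about 0.16 kg
- spigot_60: post spigot for a 60 mm deep socket: a round aluminium flange (diameter 50 mm, 14 mm thick) flat on the bench with an upright steel stem of diameter 16 mm and length 60 mm on top of it (74 mm tall in all); origin at the centre of the underside, z up; loose, about 0.16 kg
- tape_roll: open roll of white tape standing on its flat side, 96 mm across, 50 mm high, bystander; origin at the centre of the underside
- spray: upright white spray bottle, diameter 64 mm, 170 mm tall, bystander; origin at the centre of the underside
- tape_measure: yellow tape measure, 65 x 65 x 34 mm, bystander; origin at the centre of the underside
Not all that is in view belongs to the job. What is shaped like the rod but purple, turquoise or white is not meant.

How it is judged (in metres and radians):
On the way, in this order (a step that is already met when the one before it is completed fails the run):
1. the held depth rod is in the socket, its tip at least 24 mm deep (x of rod in the frame of socket between -0.009 and 0.009 m and y of rod in the frame of socket between -0.009 and 0.009 m and z of rod in the frame of socket below -0.024 m and contact force between the fingers and rod above 0.3 N), for 0.2 s.
2. the rod stands in the socket on its own, let go and at rest (x of rod in the frame of socket between -0.009 and 0.009 m and y of rod in the frame of socket between -0.009 and 0.009 m and z of rod in the frame of socket below -0.024 m and contact force between the fingers and rod below 0.1 N and linear speed of rod below 0.03 m/s), for 0.2 s.
3. the spigot whose stem length equals the depth shown by the rod is wholly on the red patch, the other two not moved (((z of rod in the frame of socket between -0.036 and -0.024 m and x of spigot_30 in the frame of patch between -0.046 and 0.046 m and y of spigot_30 in the frame of patch between -0.046 and 0.046 m and distance of each of spigot_45, spigot_60 from where it was at the start of the episode below 0.025 m) or (z of rod in the frame of socket between -0.051 and -0.039 m and x of spigot_45 in the frame of patch between -0.046 and 0.046 m and y of spigot_45 in the frame of patch between -0.046 and 0.046 m and distance of each of spigot_30, spigot_60 from where it was at the start of the episode below 0.025 m) or (z of rod in the frame of socket between -0.066 and -0.054 m and x of spigot_60 in the frame of patch between -0.046 and 0.046 m and y of spigot_60 in the frame of patch between -0.046 and 0.046 m and distance of each of spigot_30, spigot_45 from where it was at the start of the episode below 0.025 m))), for 0.2 s.
At the end, for the whole second after the job is handed in: The rod stands free and at rest in the socket (tip within 6 mm of 30, 45 or 60 mm deep, lean under 0.3 rad); the spigot of that length has its centre within 46 mm of the patch's centre along each side; all spigots upright (0.1 rad), at rest, the other two within 25 mm of their starts (((z of rod in the frame of socket between -0.036 and -0.024 m and x of spigot_30 in the frame of patch between -0.046 and 0.046 m and y of spigot_30 in the frame of patch between -0.046 and 0.046 m and distance of each of spigot_45, spigot_60 from where it was at the start of the episode below 0.025 m) or (z of rod in the frame of socket between -0.051 and -0.039 m and x of spigot_45 in the frame of patch between -0.046 and 0.046 m and y of spigot_45 in the frame of patch between -0.046 and 0.046 m and distance of each of spigot_30, spigot_60 from where it was at the start of the episode below 0.025 m) or (z of rod in the frame of socket between -0.066 and -0.054 m and x of spigot_60 in the frame of patch between -0.046 and 0.046 m and y of spigot_60 in the frame of patch between -0.046 and 0.046 m and distance of each of spigot_30, spigot_45 from where it was at the start of the episode below 0.025 m)) and x of rod in the frame of socket between -0.009 and 0.009 m and y of rod in the frame of socket between -0.009 and 0.009 m and contact force between the fingers and rod below 0.1 N and linear speed of rod below 0.03 m/s and angle between rod's own z axis and vertical below 0.3 rad and angle between each of spigot_30, spigot_45, spigot_60's own z axis and vertical below 0.1 rad and linear speed of each of spigot_30, spigot_45, spigot_60 below 0.02 m/s); the robot touches nothing.
It fails at once if a spigot is lifted off the bench or tipped over (height (world z) of any of spigot_30, spigot_45, spigot_60 above 0.012 m or angle between any of spigot_30, spigot_45, spigot_60's own z axis and vertical above 0.5 rad).
It fails at once if a bystander (tape roll, spray bottle, tape measure) is pushed more than 40 mm or knocked over (distance of any of tape_roll, spray, tape_measure from where it was at the start of the episode above 0.04 m or angle between any of tape_roll, spray, tape_measure's own z axis and vertical above 0.5 rad).
It fails at once if two spigots have been moved more than 25 mm (only the chosen one may be moved) (distance of each of spigot_30, spigot_45 from where it was at the start of the episode above 0.025 m or distance of each of spigot_30, spigot_60 from where it was at the start of the episode above 0.025 m or distance of each of spigot_45, spigot_60 from where it was at the start of the episode above 0.025 m).
It also fails if it takes over 64 s, if anything falls off the work surface, if the arm or the gripper's body presses on something with over 40 N, if the wrist force passes 120 N, or if a joint passes its speed limit or range.

### The arm

A 7-joint arm with a two-finger parallel gripper is mounted at the origin on the work surface. World frame = base frame: x ahead of the robot, y to its left, z up, the work surface at z = 0. Lengths are in mm, angles in rad, forces in N, time in s.
With the tool pointing down it reaches from about 350 to 900 mm from the base axis. Payload 8.1 kg.
Tool frame: the origin (TCP) lies midway between the tips of the shut fingers; the grasp point (between the pads) lies 19 mm behind it (arm.pinch_z is the distance from the TCP to the grasp point, in mm); z points along the fingers, y is the line along which they close (so a half turn about z gives the same grasp; the last joint's range is limited). The gripper opens to 92 mm and grips with 3 to 60 N. Pads are 19 mm wide; open, the fingers measure 130 mm over their backs; the gripper's body (75 mm by 190 mm) begins 47 mm behind the grasp point.
Start: joints at [-1.418, 0.434, 0.025, 1.573, -0.012, 1.134, -0.075], TCP at [158.164, 604.67, 226.742] pointing down, gripper open.
Joint ranges: [-2.62, 2.62], [-0.44, 2.09], [-1.27, 1.32], [0.08, 2.57], [-1.32, 4.46], [0.12, 2], [-2.74, 2.74]. Speed limits (rad/s): [2.22, 2.22, 3.01, 3.01, 3.14, 3.14, 3.14].

### API

Orientations are given as [roll, pitch, yaw] about the fixed x, y, z axes, in that order (R = Rz(yaw) Ry(pitch) Rx(roll)).
In Python, from station import readout, optics, close_job, arm gives the robot as it stands.
- The arm moves only by the shell command python3 -m creep 'ROWS'. ROWS is JSON, a list of rows, each an object with "dp": the shift along the world's x, y, z in mm, a list of three; "spin": the turn about the world's z in rad; "claw": the finger opening in mm, from 0 to 91.8. A call has exactly 10 rows; each row is the pose to reach, as a shift and turn from the pose commanded when the call began; what a row does not reach only later rows make up. A row lasts 1/10 s, in which the tool goes at most 50 mm and 8.59 degrees, less where a joint would pass 70% of its speed; a pose out of reach is approached as far as the arm can. A call with a gripper value outside its range is refused whole. The fingers move at their own pace and stop on an object; the grip force is fixed at half the most. Time passes only in rows, so rows that repeat a pose let the fingers close, or fill a call up. It gives the time, the measured TCP pose, the force, the opening and the grip force at its end, in the units of the state.
- readout.observe(): the state, without advancing time (a new reading comes with each control period).
- optics.get_image(name): name is "scene" or "top" or "wrist"; returns the picture (400x640x3 uint8, blue, green, red); there is no depth.
- optics.camera_model(name): a dict with "camera_matrix" (3x3 intrinsics, pixels), "D" ([k1, k2, p1, p2, k3] as OpenCV has them; the pictures are not rectified), "position" and "orientation" of the camera in the world. Camera axes: x right, y down, z forward; pixel columns grow to the right and rows downward; lengths in mm; the calibration is good to about 2 mm. A picture is of the moment at which its call begins: read the wrist's pose just before it. camera_model takes no time and is no camera call; for the wrist camera it gives the pose at the moment of the call.
- close_job(): hands the job in; it is judged then, once.
The state is a dict: "t": time; "joint_positions": joint angles; "dq": joint speeds; "effort": joint torques, N m; "position": TCP position; "orientation": TCP orientation; "contact_force": force on the tool from outside, world axes, zero at the start; "ft_torque": the same for the moment, N m; "grip_width": finger opening in mm; "grasp_force": force on a finger pad.
Only numpy, scipy, OpenCV 4.12 (cv2) and the standard library are available. Lean on these libraries where they do the work, as an engineer would, in place of code of your own. Each camera call takes 0.05 s, during which the arm holds its last target. There are 200 camera calls.

## Working session

There is one attempt and no reset: what is moved stays moved. The work goes in short steps, Python scripts to look and compute and a shell command to move; the robot and the scene stay as the last step left them, time stands still between calls to the robot, and variables do not carry over. Pictures are saved under pics/ and viewed, at most 12 in all, crops included, and the job is handed in when it is done.

```bash
mkdir -p pics; ls
python3 - <<'E'
from station import readout, optics, arm
import cv2
for n in ("scene","top"):
    cv2.imwrite(f"pics/{n}0.png",optics.get_image(n))
    m=optics.camera_model(n);print(n,m)
print(optics.camera_model("wrist"))
print(readout.observe())
E
```

```text
pics
scene {'camera_matrix': array([[508.05612975,   0.        , 304.03894348],
       [  0.        , 508.05612975, 188.01298093],
       [  0.        ,   0.        ,   1.        ]]), 'D': array([0.02126308, 0.        , 0.        , 0.        , 0.        ]), 'position': array([1242.92977395,  263.87551337, 1180.34190986]), 'orientation': array([-2.57195998,  0.00435667,  2.03294368])}
top {'camera_matrix': array([[392.1586529 ,   0.        , 316.12823364],
       [  0.        , 392.1586529 , 202.08139234],
       [  0.        ,   0.        ,   1.        ]]), 'D': array([-0.06551946,  0.        ,  0.        ,  0.        ,  0.        ]), 'position': array([ 521.29161775,  -71.46205284, 1158.32795985]), 'orientation': array([-3.07541929,  0.00749467, -1.54174244])}
{'camera_matrix': array([[339.0143238 ,   0.        , 315.14001581],
       [  0.        , 339.0143238 , 198.95312539],
       [  0.        ,   0.        ,   1.        ]]), 'D': array([-0.06738069,  0.        ,  0.        ,  0.        ,  0.        ]), 'position': array([ 88.55235097, 623.82225542, 384.15403867]), 'orientation': array([2.86645912e+00, 2.74755271e-03, 1.31544517e+00])}
{'t': 0.1, 'joint_positions': array([-1.41761081,  0.43515217,  0.02496768,  1.57398567, -0.01161086,
        1.13400935, -0.07510854]), 'dq': array([-0.00035683, -0.0023582 ,  0.0007422 , -0.00322861, -0.0006594 ,
        0.0002882 ,  0.00030832]), 'effort': array([ 3.23082619e-03, -6.69132543e+01,  9.88017842e-01, -3.15146506e+01,
       -6.05712715e-02,  3.75053391e-02,  3.37702943e-05]), 'position': array([158.05773111, 604.21578867, 226.03199247]), 'orientation': array([-3.14018797e+00,  1.16113199e-04,  2.88573024e+00]), 'contact_force': array([-0.66764625,  0.20818052, -0.15872688]), 'ft_torque': array([0.0399517 , 0.03955234, 0.02777282]), 'grasp_force': 0.0, 'grip_width': 92.00452108943723}
```

View pics/top0.png

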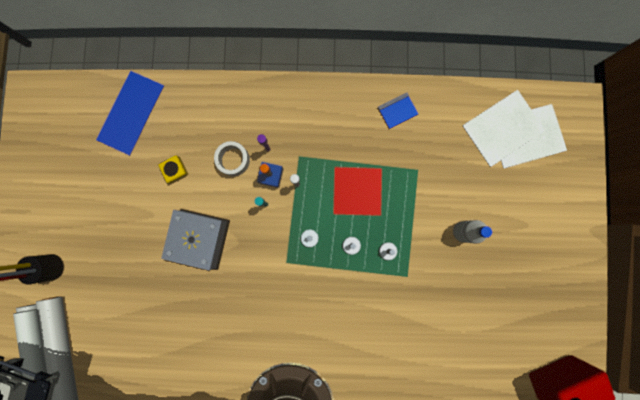

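View pics/scene0.png

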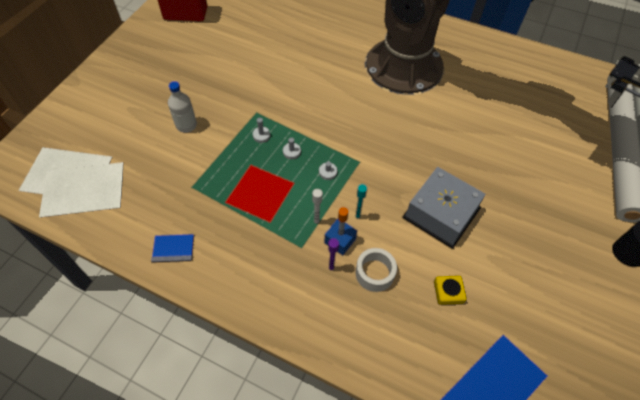

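The top picture shows the orange handle at (265,169), foot hole at (191,239), patch centre (358,191), and spigots at (310,238), (351,245) and (388,251).

Things that could be taken for the rod (top pixels): purple (262,139), turquoise (261,201) and white (294,179). The orange one (265,169) in the blue stand is the one I want. I'll check it in a close crop.

```bash
cat > h.py <<'E'
import numpy as np, cv2
from scipy.spatial.transform import Rotation as R
from station import readout, optics
def ray(n,px,m=None):
    m=m or optics.camera_model(n)
    p=cv2.undistortPoints(np.array([[px]],float),m["camera_matrix"],m["D"])[0,0]
    return m["position"],R.from_euler("xyz",m["orientation"]).apply([p[0],p[1],1])
def atz(n,px,z,m=None):
    o,d=ray(n,px,m); return o+d*(z-o[2])/d[2]
def proj(n,P,m=None):
    m=m or optics.camera_model(n); r=R.from_euler("xyz",m["orientation"]).inv()
    return cv2.projectPoints(r.apply(np.atleast_2d(P)-m["position"]).reshape(-1,1,3),np.zeros(3),np.zeros(3),m["camera_matrix"],m["D"])[0].reshape(-1,2)
E
python3 - <<'E'
import cv2,numpy as np
t=cv2.imread("pics/top0.png");s=cv2.imread("pics/scene0.png")
a=cv2.resize(t[125:280,155:425],None,fx=2.96,fy=2.96,interpolation=cv2.INTER_CUBIC)[:,:800]
cv2.imwrite("pics/c1.png",a);print(a.shape)
from h import *
for k,px,z in [("orange",(265,169),156),("purple",(262,139),146),("turq",(261,201),146),("white",(294,179),146),("socket",(191,239),80),("patch",(358,191),0),("sL",(310,238),50),("sM",(351,245),50),("sR",(388,251),50)]:print(k,atz("top",px,z).round())
E
```

```text
(459, 799, 3)
orange [669.  72. 156.]
purple [750.  85. 146.]
turq [587.  81. 146.]
white [647.  -3. 146.]
socket [480. 282.  80.]
patch [ 634. -184.    0.]
sL [493. -47.  50.]
sM [ 476. -163.   50.]
sR [ 462. -267.   50.]
```

View pics/c1.png

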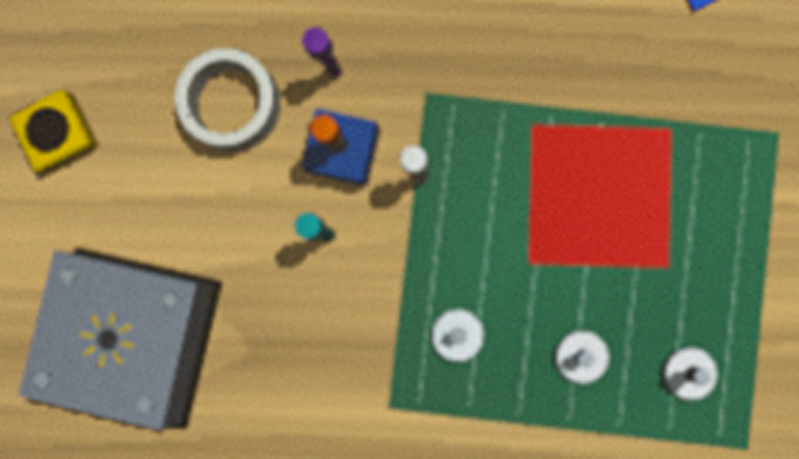

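Crop shows the orange handle at crop (324,128), in the blue stand, with purple, turquoise and white at ~80 mm on three sides. The choice is confirmed. I'll move above it with the fingers at a diagonal.

```bash
python3 -m creep '[{"dp":[20,-20,5],"spin":-0.05,"claw":91},{"dp":[55,-57,15],"spin":-0.1,"claw":91},{"dp":[90,-93,20],"spin":-0.15,"claw":91},{"dp":[125,-129,25],"spin":-0.2,"claw":91},{"dp":[160,-165,30],"spin":-0.25,"claw":91},{"dp":[195,-201,30],"spin":-0.3,"claw":91},{"dp":[230,-237,30],"spin":-0.35,"claw":91},{"dp":[265,-273,30],"spin":-0.4,"claw":91},{"dp":[300,-309,30],"spin":-0.45,"claw":91},{"dp":[335,-345,30],"spin":-0.5,"claw":91}]'
python3 -m creep '[{"dp":[30,-32,0],"spin":0,"claw":91},{"dp":[60,-62,0],"spin":0,"claw":91},{"dp":[90,-94,0],"spin":0,"claw":80},{"dp":[120,-125,0],"spin":0,"claw":70},{"dp":[140,-150,0],"spin":0,"claw":60},{"dp":[160,-175,0],"spin":0,"claw":60},{"dp":[176,-187,0],"spin":0,"claw":60},{"dp":[176,-187,0],"spin":0,"claw":60},{"dp":[176,-187,0],"spin":0,"claw":60},{"dp":[176,-187,0],"spin":0,"claw":60}]'
python3 - <<'E'
from h import *
m=optics.camera_model("wrist");i=optics.get_image("wrist");cv2.imwrite("pics/w1.png",i)
hsv=cv2.cvtColor(i,cv2.COLOR_BGR2HSV)
k=cv2.inRange(hsv,(6,150,100),(18,255,255));n,_,st,c=cv2.connectedComponentsWithStats(k)
for a,b in zip(st[1:],c[1:]):
    if a[4]>100:print(a,b,atz("wrist",b,156,m))
E
```

```text
t: 1.1
position: [491.2, 260.2, 256.9]
orientation: [3.142, -0.0, 2.382]
contact_force: [0.6, 1.5, -0.9]
grip_width: 91.1
grasp_force: 0.0
t: 2.1
position: [665.4, 76.7, 256.6]
orientation: [-3.142, -0.001, 2.387]
contact_force: [-1.0, 0.2, 0.2]
grip_width: 60.2
grasp_force: 0.0
[308 193  28  28 598] [321.65551839 206.5819398 ] [674.52499463  76.85635097 156.        ]
```

View pics/w1.png

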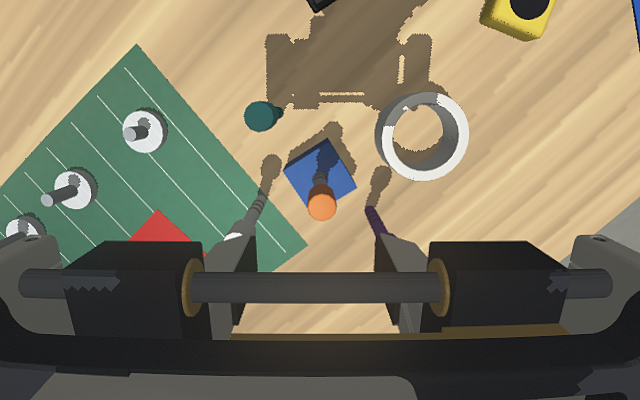

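Run:
```python
from h import *
m=optics.camera_model("wrist")
print("stand",atz("wrist",(320.5,178),50,m),[atz("wrist",p,50,m).round() for p in ((284,170),(329,138),(357,187))])
for n in("top","scene"):
    i=cv2.imread(f"pics/{n}0.png");k=cv2.inRange(cv2.cvtColor(i,cv2.COLOR_BGR2HSV),(5,150,120),(18,255,255))
    N,_,st,c=cv2.connectedComponentsWithStats(k)
    for a,b in zip(st[1:],c[1:]):
        if a[4]>20:print(n,a,b,atz(n,b,154))
i=cv2.imread("pics/w1.png");cv2.imwrite("pics/w1c.png",cv2.resize(i[120:240,240:400],None,fx=5,fy=5,interpolation=cv2.INTER_CUBIC))
```

```text
stand [674.74655936  77.75482228  50.        ] [array([641.,  55.,  50.]), array([649., 114.,  50.]), array([710., 100.,  50.])]
top [259 164  10   9  62] [263.77419355 167.9516129 ] [672.2374049   76.03783607 154.        ]
top [367 168  15  22  35] [378.  174.6] [ 663.20976332 -219.55155286  154.        ]
scene [338 206  11  11  90] [342.84444444 211.        ] [673.39424626  76.19904339 154.        ]
```

View pics/w1c.png

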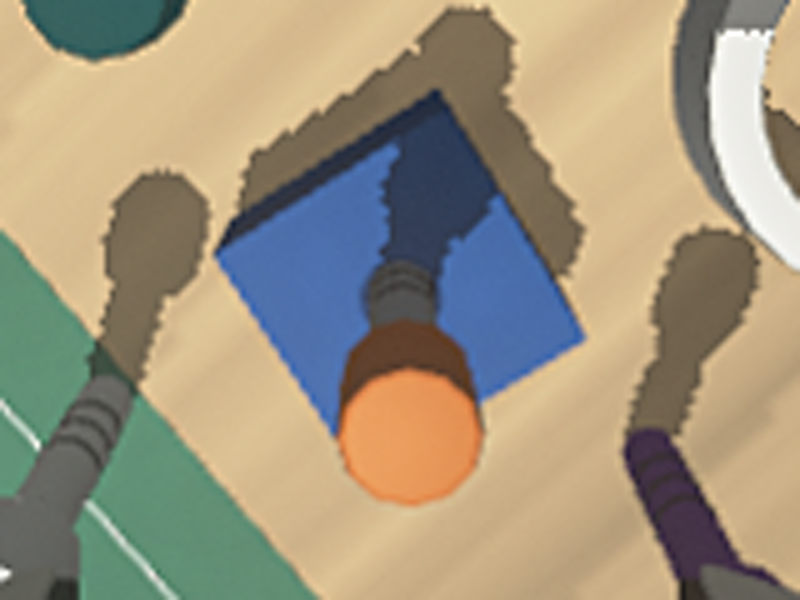

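Crop shows the orange top's centre at full-image (322.4,207.2), so the rod is at about (674,77), and three views agree. I'll align and go down.

```bash
python3 -m creep '[{"dp":[5,4,0],"spin":0,"claw":60},{"dp":[5,4,-20],"spin":0,"claw":60},{"dp":[5,4,-40],"spin":0,"claw":60},{"dp":[5,4,-60],"spin":0,"claw":60},{"dp":[5,4,-75],"spin":0,"claw":60},{"dp":[5,4,-80],"spin":0,"claw":60},{"dp":[5,4,-80],"spin":0,"claw":60},{"dp":[5,4,-80],"spin":0,"claw":60},{"dp":[5,4,-80],"spin":0,"claw":60},{"dp":[5,4,-80],"spin":0,"claw":60}]'
```

```text
t: 3.15
position: [671.7, 79.7, 177.6]
orientation: [3.14, 0.001, 2.386]
contact_force: [-0.5, 0.0, 0.9]
grip_width: 60.1
grasp_force: 0.0
```

```bash
python3 -m creep '[{"dp":[2.5,-2.5,-15],"spin":0,"claw":60},{"dp":[2.5,-2.5,-35],"spin":0,"claw":60},{"dp":[2.5,-2.5,-50],"spin":0,"claw":60},{"dp":[2.5,-2.5,-58],"spin":0,"claw":60},{"dp":[2.5,-2.5,-58],"spin":0,"claw":60},{"dp":[2.5,-2.5,-58],"spin":0,"claw":45},{"dp":[2.5,-2.5,-58],"spin":0,"claw":35},{"dp":[2.5,-2.5,-58],"spin":0,"claw":30},{"dp":[2.5,-2.5,-58],"spin":0,"claw":10},{"dp":[2.5,-2.5,-58],"spin":0,"claw":10}]'
python3 -c "
from station import readout;s=readout.observe();print(s['position'],s['grip_width'],s['grasp_force'])"
```

```text
t: 4.15
position: [673.8, 77.3, 119.1]
orientation: [3.141, 0.0, 2.386]
contact_force: [0.2, -0.9, -0.0]
grip_width: 24.8
grasp_force: 0.0
[673.80774785  77.28319591 119.09361157] 24.837731407912308 0.0
```

```bash
python3 -m creep '[{"dp":[0,0,0],"spin":0,"claw":10},{"dp":[0,0,0],"spin":0,"claw":10},{"dp":[0,0,3],"spin":0,"claw":10},{"dp":[0,0,12],"spin":0,"claw":10},{"dp":[0,0,28],"spin":0,"claw":10},{"dp":[0,0,48],"spin":0,"claw":10},{"dp":[0,0,72],"spin":0,"claw":10},{"dp":[0,0,96],"spin":0,"claw":10},{"dp":[0,0,115],"spin":0,"claw":10},{"dp":[0,0,120],"spin":0,"claw":10}]'
python3 -c "
from h import *
cv2.imwrite('pics/top1.png',optics.get_image('top'));s=optics.get_image('scene')
cv2.imwrite('pics/s1.png',s)"
```

```text
t: 5.15
position: [674.8, 77.2, 241.8]
orientation: [3.138, 0.002, 2.386]
contact_force: [0.0, -0.2, -1.3]
grip_width: 23.8
grasp_force: 30.0
```

```bash
python3 -m creep '[{"dp":[-10,10,0],"spin":0,"claw":10},{"dp":[-30,32,0],"spin":0,"claw":10},{"dp":[-55,58,0],"spin":0,"claw":10},{"dp":[-82,86,0],"spin":0,"claw":10},{"dp":[-110,115,0],"spin":0,"claw":10},{"dp":[-138,145,0],"spin":0,"claw":10},{"dp":[-163,171,0],"spin":0,"claw":10},{"dp":[-182,191,0],"spin":0,"claw":10},{"dp":[-192,202,0],"spin":0,"claw":10},{"dp":[-195,205,0],"spin":0,"claw":10}]'
python3 - <<'E'
from h import *
m=optics.camera_model("wrist");i=optics.get_image("wrist");s=readout.observe();print(s["position"],s["orientation"],s["grip_width"])
np.save("m1.npy",m,allow_pickle=True)
a=i[0:300,120:520]
t=cv2.imread("pics/top0.png")[200:275,160:230];q=cv2.imread("pics/scene0.png")[165:245,400:485]
f=lambda x,w,h:cv2.resize(x,(w,h),interpolation=cv2.INTER_CUBIC)
cv2.imwrite("pics/w2.png",np.vstack([a[:, :].repeat(2,1).repeat(1,0)[:0],f(i[60:330,120:520],533,360)]))
out=np.zeros((600,800,3),np.uint8);out[:360,:533]=f(i[60:330,120:520],533,360)
out[360:,:224]=f(t,224,240);out[360:,230:485]=f(q,255,240);cv2.imwrite("pics/mix.png",out);cv2.imwrite("pics/w2full.png",i)
E
```

```text
t: 6.25
position: [476.7, 283.7, 238.0]
orientation: [-3.14, -0.001, 2.389]
contact_force: [-0.0, 0.2, -1.6]
grip_width: 23.4
grasp_force: 30.0
[477.49135414 283.02732193 238.19804582] [-3.14067630e+00 -3.66933118e-04  2.38764148e+00] 23.900232033804585Traceback (most recent call last):
  File "<stdin>", line 7, in <module>
    return _nx.concatenate(arrs, 0, dtype=dtype, casting=casting)
           ~~~~~~~~~~~~~~~^^^^^^^^^^^^^^^^^^^^^^^^^^^^^^^^^^^^^^^
ValueError: all the input array dimensions except for the concatenation axis must match exactly, but along dimension 1, the array at index 0 has size 800 and the array at index 1 has size 533
```

Run:
```python
from h import *
i=optics.get_image("wrist");cv2.imwrite("pics/w2full.png",i)
t=cv2.imread("pics/top0.png")[200:275,160:230];q=cv2.imread("pics/scene0.png")[165:245,400:485]
f=lambda x,w,h:cv2.resize(x,(w,h),interpolation=cv2.INTER_CUBIC)
out=np.zeros((600,800,3),np.uint8);out[:360,:533]=f(i[60:330,120:520],533,360)
out[360:,:224]=f(t,224,240);out[360:,230:485]=f(q,255,240);cv2.imwrite("pics/mix.png",out)
```

```text
(no output)
```

View pics/mix.png

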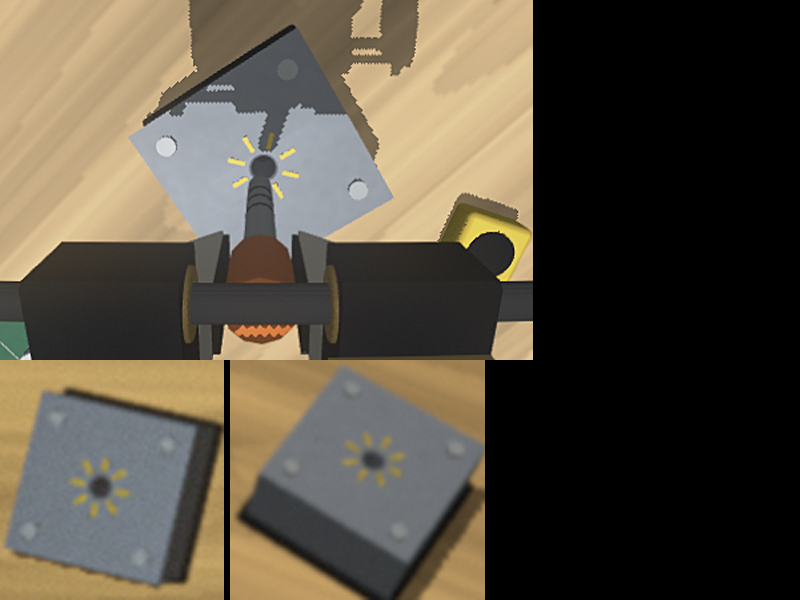

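Run:
```python
from h import *
print(atz("wrist",(317.4,184.5),80),atz("top",(191.1,239.5),80),atz("scene",(447.5,198.1),80))
s=readout.observe()["position"];print(s,proj("wrist",s-[0,0,109]))
i=cv2.imread("pics/w2full.png");cv2.imwrite("pics/w2c.png",cv2.resize(i[165:245,270:370],None,fx=7,fy=7,interpolation=cv2.INTER_CUBIC))
```

```text
[482.45505329 282.65005522  80.        ] [478.9590194  281.29344512  80.        ] [480.38143556 284.44915642  80.        ]
[478.56748402 281.93706103 238.35880012] [[313.79101976 195.69028474]]
```

View pics/w2c.png

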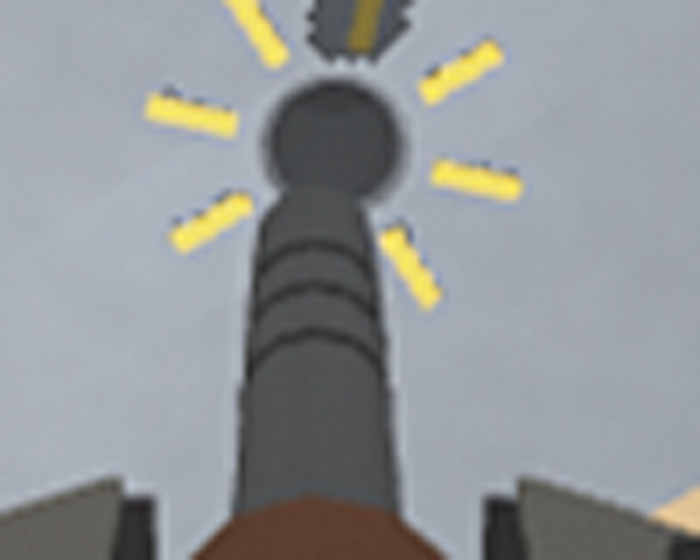

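Run:
```python
from h import *
h=atz("wrist",(317.7,185.4),80);t=atz("wrist",(315.7,193.6),129);print(h,t,h-t)
m=optics.camera_model("wrist");print(R.from_euler("xyz",m["orientation"]).apply([[1,0,0],[0,1,0]]))
```

```text
[483.29921092 282.25299357  80.        ] [478.41820674 284.21746179 129.        ] [  4.88100418  -1.96446823 -49.        ]
[[ 0.68536622  0.72819653 -0.00172062]
 [ 0.70097186 -0.65909908  0.27244605]]
```

```bash
python3 -m creep '[{"dp":[2,-1,0],"spin":0,"claw":10},{"dp":[4,-1.5,-5],"spin":0,"claw":10},{"dp":[4.5,-2,-15],"spin":0,"claw":10},{"dp":[4.5,-2,-25],"spin":0,"claw":10},{"dp":[4.5,-2,-35],"spin":0,"claw":10},{"dp":[4.5,-2,-40],"spin":0,"claw":10},{"dp":[4.5,-2,-40],"spin":0,"claw":10},{"dp":[4.5,-2,-40],"spin":0,"claw":10},{"dp":[4.5,-2,-40],"spin":0,"claw":10},{"dp":[4.5,-2,-40],"spin":0,"claw":10}]'
python3 - <<'E'
from h import *
i=optics.get_image("wrist");cv2.imwrite("pics/w3full.png",i);p=readout.observe()["position"];print(p,proj("wrist",p-[0,0,109]))
cv2.imwrite("pics/w3c.png",cv2.resize(i[165:245,270:370],None,fx=7,fy=7,interpolation=cv2.INTER_CUBIC))
E
```

```text
t: 7.35
position: [483.4, 280.4, 199.2]
orientation: [3.141, 0.0, 2.386]
contact_force: [0.1, -0.4, -1.3]
grip_width: 23.4
grasp_force: 30.0
[483.32784624 280.42029225 199.12768035] [[313.58731125 195.75784231]]
```

View pics/w3c.png

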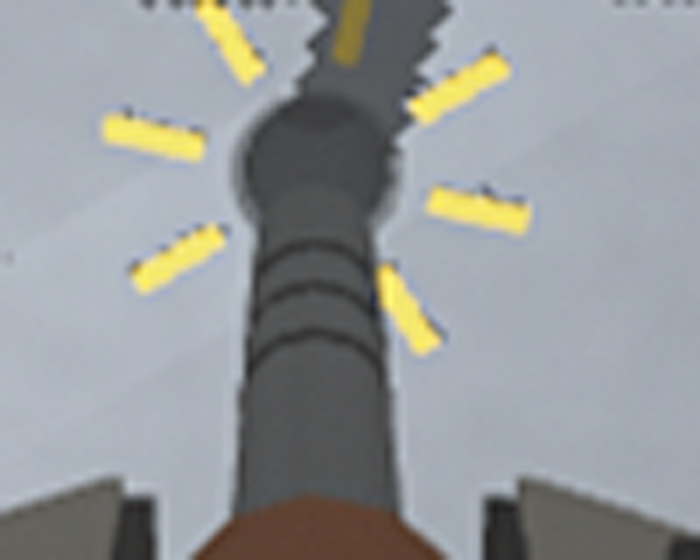

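Run:
```python
from h import *
h=atz("wrist",(315.4,189.9),80);t=atz("wrist",(315.4,193.5),90);print(h,t,h-t)
```

```text
[482.62740632 283.1186277   80.        ] [482.97806496 282.78251002  90.        ] [ -0.35065864   0.33611768 -10.        ]
```

```bash
python3 -m creep '[{"dp":[-0.3,0.3,-3],"spin":0,"claw":10},{"dp":[-0.3,0.3,-6],"spin":0,"claw":10},{"dp":[-0.3,0.3,-9],"spin":0,"claw":10},{"dp":[-0.3,0.3,-12],"spin":0,"claw":10},{"dp":[-0.3,0.3,-16],"spin":0,"claw":10},{"dp":[-0.3,0.3,-20],"spin":0,"claw":10},{"dp":[-0.3,0.3,-24],"spin":0,"claw":10},{"dp":[-0.3,0.3,-28],"spin":0,"claw":10},{"dp":[-0.3,0.3,-32],"spin":0,"claw":10},{"dp":[-0.3,0.3,-36],"spin":0,"claw":10}]'
```

```text
t: 8.4
position: [482.6, 280.9, 162.4]
orientation: [3.141, -0.0, 2.386]
contact_force: [-2.7, 4.0, 2.0]
grip_width: 23.7
grasp_force: 30.0
```

```bash
python3 -m creep '[{"dp":[-0.6,0.8,0],"spin":0,"claw":10},{"dp":[-0.6,0.8,-1],"spin":0,"claw":10},{"dp":[-0.6,0.8,-2],"spin":0,"claw":10},{"dp":[-0.6,0.8,-3],"spin":0,"claw":10},{"dp":[-0.6,0.8,-4],"spin":0,"claw":10},{"dp":[-0.6,0.8,-5],"spin":0,"claw":10},{"dp":[-0.6,0.8,-6],"spin":0,"claw":10},{"dp":[-0.6,0.8,-7],"spin":0,"claw":10},{"dp":[-0.6,0.8,-8],"spin":0,"claw":10},{"dp":[-0.6,0.8,-8],"spin":0,"claw":10}]'
```

```text
t: 9.4
position: [482.2, 281.4, 154.6]
orientation: [-3.141, -0.0, 2.386]
contact_force: [-1.8, 2.9, -0.6]
grip_width: 23.2
grasp_force: 30.0
```

```bash
python3 -m creep '[{"dp":[-0.5,0.7,-1],"spin":0,"claw":10},{"dp":[-0.5,0.7,-2],"spin":0,"claw":10},{"dp":[-0.5,0.7,-3],"spin":0,"claw":10},{"dp":[-0.5,0.7,-4],"spin":0,"claw":10},{"dp":[-0.5,0.7,-5],"spin":0,"claw":10},{"dp":[-0.5,0.7,-6],"spin":0,"claw":10},{"dp":[-0.5,0.7,-7],"spin":0,"claw":10},{"dp":[-0.5,0.7,-8],"spin":0,"claw":10},{"dp":[-0.5,0.7,-9],"spin":0,"claw":10},{"dp":[-0.5,0.7,-10],"spin":0,"claw":10}]'
python3 -m creep '[{"dp":[0,0,-0.5],"spin":0,"claw":10},{"dp":[0,0,-1],"spin":0,"claw":10},{"dp":[0,0,-1.5],"spin":0,"claw":10},{"dp":[0,0,-2],"spin":0,"claw":10},{"dp":[0,0,-2.5],"spin":0,"claw":10},{"dp":[0,0,-3],"spin":0,"claw":10},{"dp":[0,0,-3.5],"spin":0,"claw":10},{"dp":[0,0,-4],"spin":0,"claw":10},{"dp":[0,0,-4],"spin":0,"claw":10},{"dp":[0,0,-4],"spin":0,"claw":10}]'
```

```text
t: 10.4
position: [481.8, 282.0, 144.7]
orientation: [3.142, 0.0, 2.386]
contact_force: [-1.3, 0.1, -0.5]
grip_width: 23.7
grasp_force: 30.0
t: 11.4
position: [481.7, 282.0, 140.7]
orientation: [-3.142, 0.0, 2.386]
contact_force: [-0.6, 0.7, -2.3]
grip_width: 23.7
grasp_force: 30.0
```

```bash
python3 -m creep '[{"dp":[0,0,-1],"spin":0,"claw":10},{"dp":[0,0,-2],"spin":0,"claw":10},{"dp":[0,0,-3],"spin":0,"claw":10},{"dp":[0,0,-4],"spin":0,"claw":10},{"dp":[0,0,-5],"spin":0,"claw":10},{"dp":[0,0,-6],"spin":0,"claw":10},{"dp":[0,0,-7],"spin":0,"claw":10},{"dp":[0,0,-8],"spin":0,"claw":10},{"dp":[0,0,-9],"spin":0,"claw":10},{"dp":[0,0,-9],"spin":0,"claw":10}]'
python3 -m creep '[{"dp":[0,0,-0.5],"spin":0,"claw":10},{"dp":[0,0,-1],"spin":0,"claw":10},{"dp":[0,0,-1.5],"spin":0,"claw":10},{"dp":[0,0,-2],"spin":0,"claw":10},{"dp":[0,0,-2.5],"spin":0,"claw":10},{"dp":[0,0,-3],"spin":0,"claw":10},{"dp":[0,0,-3.5],"spin":0,"claw":10},{"dp":[0,0,-4],"spin":0,"claw":10},{"dp":[0,0,-4],"spin":0,"claw":10},{"dp":[0,0,-4],"spin":0,"claw":10}]'
```

```text
t: 12.4
position: [481.7, 282.1, 131.6]
orientation: [-3.141, 0.0, 2.386]
contact_force: [-0.6, 0.8, -2.2]
grip_width: 23.3
grasp_force: 30.0
t: 13.4
position: [482.1, 282.3, 128.8]
orientation: [3.14, -0.0, 2.386]
contact_force: [-3.1, -0.1, 10.8]
grip_width: 23.4
grasp_force: 30.0
```

Floor contact at TCP z 128.8 means the tip is 60 mm deep, so spigot_60 is the one to move. Release and rise.

```bash
python3 -m creep '[{"dp":[0,0,1],"spin":0,"claw":10},{"dp":[0,0,1],"spin":0,"claw":26},{"dp":[0,0,1],"spin":0,"claw":32},{"dp":[0,0,1],"spin":0,"claw":45},{"dp":[0,0,1],"spin":0,"claw":50},{"dp":[0,0,1],"spin":0,"claw":50},{"dp":[0,0,1],"spin":0,"claw":50},{"dp":[0,0,1],"spin":0,"claw":50},{"dp":[0,0,10],"spin":0,"claw":50},{"dp":[0,0,30],"spin":0,"claw":50}]'
python3 -m creep '[{"dp":[0,0,30],"spin":0,"claw":50},{"dp":[0,0,65],"spin":0,"claw":50},{"dp":[0,-40,80],"spin":0.1,"claw":50},{"dp":[0,-80,80],"spin":0.2,"claw":50},{"dp":[0,-125,80],"spin":0.25,"claw":50},{"dp":[0,-170,80],"spin":0.3,"claw":50},{"dp":[0,-210,80],"spin":0.3,"claw":50},{"dp":[0,-250,80],"spin":0.3,"claw":50},{"dp":[0,-285,80],"spin":0.3,"claw":50},{"dp":[0,-300,80],"spin":0.3,"claw":50}]'
python3 - <<'E'
from h import *
i=optics.get_image("wrist");cv2.imwrite("pics/w4.png",i)
s=optics.get_image("scene");cv2.imwrite("pics/s4.png",s)
out=np.zeros((600,800,3),np.uint8);out[:400,:640]=i
out[400:,:400]=cv2.resize(s[110:210,200:400],None,fx=2,fy=2,interpolation=cv2.INTER_CUBIC)
out[400:,400:]=cv2.resize(s[150:225,390:540],(400,200),interpolation=cv2.INTER_CUBIC)
cv2.imwrite("pics/mix2.png",out)
E
```

```text
t: 14.4
position: [480.9, 281.5, 157.3]
orientation: [-3.139, -0.0, 2.386]
contact_force: [0.4, 0.1, -0.0]
grip_width: 49.7
grasp_force: 0.0
t: 15.4
position: [481.5, -21.9, 238.7]
orientation: [-3.142, 0.001, 2.681]
contact_force: [0.3, 0.2, 0.4]
grip_width: 49.9
grasp_force: 0.0
```

View pics/mix2.png

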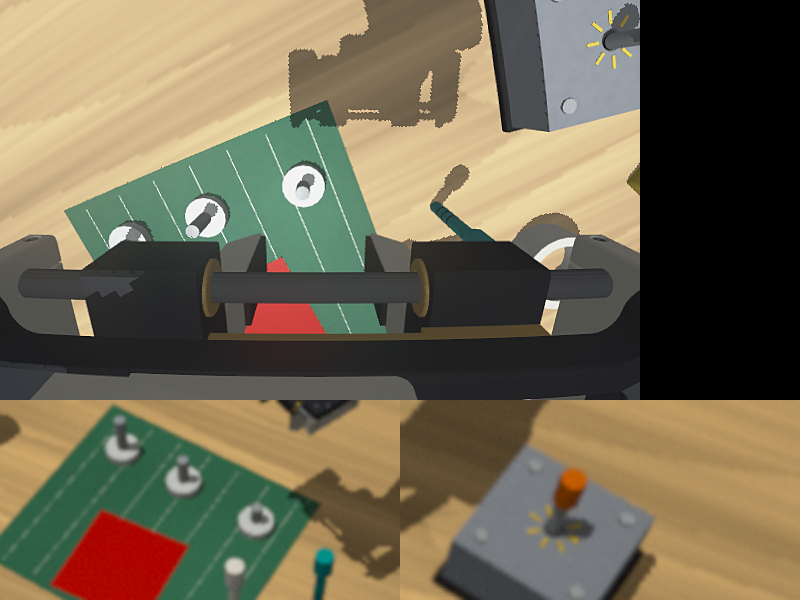

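Rod stands alone in the foot at mix (568,490). In the scene crop the stem tops are at (121,422), (182,463) and (256,514). Next, check the stem lengths numerically.

Run:
```python
from h import *
for k,c,st in (("L",(458,336),(256,514)),("M",(583,357),(182,463)),("R",(691,374),(121,422))):
    px=np.array(c)/2.96+[155,125]; P=atz("top",px,14)
    q=[proj("scene",[P[0],P[1],z])[0].round(1) for z in (14,44,59,74)]
    print(k,P.round(1),q,"seen top",st[0]/2+200,(st[1]-400)/2+110)
for c in ((531,125),(671,128),(670,268),(529,265)):print(atz("top",np.array(c)/2.96+[155,125],1).round(1))
```

```text
L [490.2 -45.2  14. ] [array([327. , 168.5]), array([327.3, 162.2]), array([327.5, 159. ]), array([327.7, 155.8])] seen top 328.0 167.0
M [ 473.1 -168.4   14. ] [array([290.6, 148.5]), array([290.3, 142. ]), array([290.1, 138.7]), array([290. , 135.4])] seen top 291.0 141.5
R [ 459.4 -274.9   14. ] [array([260.4, 132.2]), array([259.6, 125.7]), array([259.2, 122.3]), array([258.8, 118.9])] seen top 260.5 121.0
[ 703.2 -111.9    1. ]
[ 704.2 -252.8    1. ]
[ 563.4 -254.2    1. ]
[ 562.4 -113.5    1. ]
```

L, M and R are 30, 45 and 60, so the target is R at about (459,-275). The patch centre is (633,-183), axis-aligned. Hover over R.

```bash
python3 -m creep '[{"dp":[-2,-20,0],"spin":-0.1,"claw":50},{"dp":[-5,-55,0],"spin":-0.2,"claw":50},{"dp":[-8,-95,0],"spin":-0.3,"claw":50},{"dp":[-12,-135,-10],"spin":-0.4,"claw":50},{"dp":[-15,-175,-30],"spin":-0.5,"claw":50},{"dp":[-18,-210,-50],"spin":-0.6,"claw":50},{"dp":[-21,-240,-70],"spin":-0.6,"claw":50},{"dp":[-22,-253,-80],"spin":-0.6,"claw":50},{"dp":[-22,-253,-80],"spin":-0.6,"claw":50},{"dp":[-22,-253,-80],"spin":-0.6,"claw":50}]'
python3 - <<'E'
from h import *
i=optics.get_image("wrist");cv2.imwrite("pics/w5.png",i);p=readout.observe();print(p["position"],p["joint_positions"].round(2))
print(proj("wrist",[[459.4,-274.9,74],[459.4,-274.9,14],[473.1,-168.4,59]]))
E
```

```text
t: 16.5
position: [460.4, -269.6, 157.9]
orientation: [3.141, -0.001, 2.087]
contact_force: [0.5, -0.0, 1.3]
grip_width: 50.2
grasp_force: 0.0
[ 460.75865672 -269.37142757  158.23992357] [-0.01  0.39  0.59  1.92 -0.28  0.91  1.23]
[[308.10322585 210.26665076]
 [309.39077876 190.43640994]
 [396.16932726  92.15515634]]
```

View pics/w5.png

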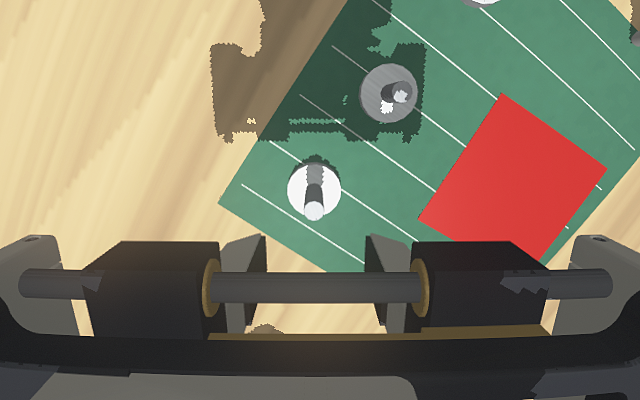

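Stem top at (314,211), flange at (314.5,190.5); the 45 is at (400,96). Patch corners are at (502,94), (607,168) and (418,218).

Run:
```python
from h import *
print(atz("wrist",(314,211),74),atz("wrist",(314.5,190.5),14),readout.observe()["position"])
a,b,c=[atz("wrist",p,1) for p in((502,94),(607,168),(418,218))];print(a,b,c,(b+c)/2)
```

```text
[ 463.53017684 -273.21459685   74.        ] [ 463.51766376 -272.62705512   14.        ] [ 460.75865672 -269.37142757  158.23992357]
[ 568.8942692  -111.63588378    1.        ] [ 707.12069275 -110.64091287    1.        ] [ 567.95459451 -249.26768844    1.        ] [ 637.53764363 -179.95430065    1.        ]
```

```bash
python3 -m creep '[{"dp":[2,-4,-10],"spin":0,"claw":50},{"dp":[2,-4,-35],"spin":0,"claw":50},{"dp":[2,-4,-65],"spin":0,"claw":50},{"dp":[2,-4,-95],"spin":0,"claw":50},{"dp":[2,-4,-115],"spin":0,"claw":50},{"dp":[2,-4,-125],"spin":0,"claw":50},{"dp":[2,-4,-126],"spin":0,"claw":40},{"dp":[2,-4,-126],"spin":0,"claw":30},{"dp":[2,-4,-126],"spin":0,"claw":20},{"dp":[2,-4,-126],"spin":0,"claw":20}]'
```

```text
t: 17.55
position: [462.5, -275.2, 32.7]
orientation: [3.14, 0.001, 2.086]
contact_force: [0.3, -0.1, -0.3]
grip_width: 23.2
grasp_force: 0.0
```

```bash
python3 -m creep '[{"dp":[0,0,0],"spin":0,"claw":14},{"dp":[0,0,0],"spin":0,"claw":10},{"dp":[0,0,0],"spin":0,"claw":6},{"dp":[0,0,0],"spin":0,"claw":6},{"dp":[0,0,0],"spin":0,"claw":6},{"dp":[0,0,0],"spin":0,"claw":6},{"dp":[0,0,0],"spin":0,"claw":6},{"dp":[2,1,0],"spin":0,"claw":6},{"dp":[5,3,0],"spin":0,"claw":6},{"dp":[9,5,0],"spin":0,"claw":6}]'
```

```text
t: 18.55
position: [468.7, -271.9, 32.4]
orientation: [-3.139, 0.0, 2.083]
contact_force: [-8.6, -3.7, 11.5]
grip_width: 15.7
grasp_force: 30.0
```

```bash
python3 -m creep '[{"dp":[5,3,0],"spin":0,"claw":6},{"dp":[12,6,0],"spin":0,"claw":6},{"dp":[20,11,0],"spin":0,"claw":6},{"dp":[28,15,0],"spin":0,"claw":6},{"dp":[36,19,0],"spin":0,"claw":6},{"dp":[44,24,0],"spin":0,"claw":6},{"dp":[52,28,0],"spin":0,"claw":6},{"dp":[60,32,0],"spin":0,"claw":6},{"dp":[67,36,0],"spin":0,"claw":6},{"dp":[72,39,0],"spin":0,"claw":6}]'
```

```text
t: 19.55
position: [541.7, -232.8, 32.4]
orientation: [-3.14, 0.001, 2.084]
contact_force: [-6.8, -4.0, 11.0]
grip_width: 15.0
grasp_force: 30.0
```

```bash
python3 -m creep '[{"dp":[7,4,0],"spin":0,"claw":6},{"dp":[16,9,0],"spin":0,"claw":6},{"dp":[26,14,0],"spin":0,"claw":6},{"dp":[37,20,0],"spin":0,"claw":6},{"dp":[48,26,0],"spin":0,"claw":6},{"dp":[59,32,0],"spin":0,"claw":6},{"dp":[70,38,0],"spin":0,"claw":6},{"dp":[80,44,0],"spin":0,"claw":6},{"dp":[88,48,0],"spin":0,"claw":6},{"dp":[92,50,0],"spin":0,"claw":6}]'
python3 -m creep '[{"dp":[0,0,0],"spin":0,"claw":6},{"dp":[0,0,0],"spin":0,"claw":14},{"dp":[0,0,0],"spin":0,"claw":20},{"dp":[0,0,0],"spin":0,"claw":30},{"dp":[0,0,0],"spin":0,"claw":45},{"dp":[0,0,0],"spin":0,"claw":50},{"dp":[0,0,0],"spin":0,"claw":50},{"dp":[0,0,0],"spin":0,"claw":50},{"dp":[0,0,10],"spin":0,"claw":50},{"dp":[0,0,25],"spin":0,"claw":50}]'
python3 -m creep '[{"dp":[0,0,25],"spin":0,"claw":50},{"dp":[0,0,60],"spin":0,"claw":50},{"dp":[0,0,100],"spin":0,"claw":50},{"dp":[0,0,140],"spin":0,"claw":50},{"dp":[-30,0,160],"spin":0,"claw":50},{"dp":[-70,-20,170],"spin":0,"claw":50},{"dp":[-110,-50,170],"spin":0,"claw":50},{"dp":[-150,-80,170],"spin":0,"claw":50},{"dp":[-180,-110,170],"spin":0,"claw":50},{"dp":[-200,-120,170],"spin":0,"claw":50}]'
python3 - <<'E'
from h import *
t=optics.get_image("top");s=optics.get_image("scene")
out=np.vstack([cv2.resize(t[130:280,155:425],(540,300),interpolation=cv2.INTER_CUBIC),cv2.resize(s[110:260,200:470],(540,300),interpolation=cv2.INTER_CUBIC)])
cv2.imwrite("pics/end.png",out)
E
```

```text
t: 20.55
position: [633.9, -182.6, 32.5]
orientation: [-3.139, 0.001, 2.085]
contact_force: [-8.6, -3.2, 12.1]
grip_width: 15.4
grasp_force: 30.0
t: 21.55
position: [634.2, -180.8, 57.0]
orientation: [-3.14, -0.001, 2.086]
contact_force: [0.4, -0.7, 0.3]
grip_width: 50.0
grasp_force: 0.0
t: 22.55
position: [431.6, -304.5, 228.6]
orientation: [3.141, 0.002, 2.081]
contact_force: [-1.1, -1.0, 0.2]
grip_width: 50.2
grasp_force: 0.0
```

View pics/end.png

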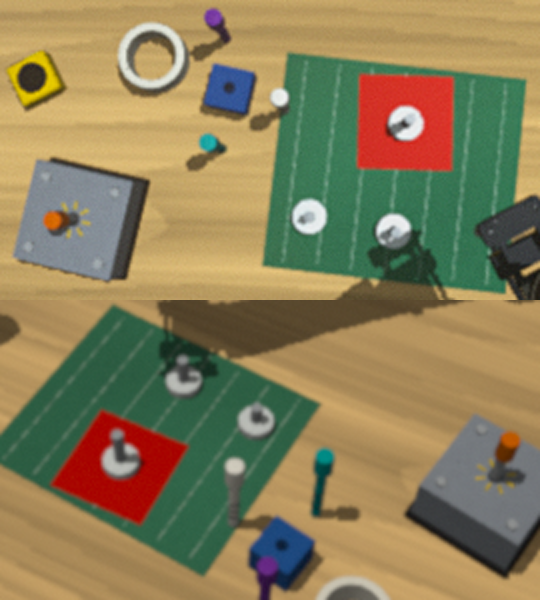

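The spigot with the longest stem stands in the middle of the red patch, top crop (405,124). The other two spigots have not moved, and the rod stands in the socket (55,220). The arm is clear, so I'll hand it in.

```bash
python3 -c "
from station import close_job;print(close_job())"
```

```text
the job is handed in; nothing more can be done
None
```

The rod touched the socket floor at 60 mm and is standing there on its own; I slid spigot_60 onto the middle of the red patch, upright, left everything else where it was, and handed the job in (no verdict came back).

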